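# Open the sprung studio chest and put the brush case away

## Robot

A 6-joint arm with a two-finger parallel gripper is mounted at the origin on the work surface. World frame = base frame: x ahead of the robot, y to its left, z up, the work surface at z = 0. Lengths are in m, angles in rad, forces in N, time in s.
With the tool pointing down it reaches from about 0.425 to 0.95 m from the base axis. Payload 3.5 kg.
Tool frame: the origin (TCP) lies at the very end of the fingers, on their centre line; the grasp point (between the pads) lies 19 mm behind it (bot.hold_point_z is the distance from the TCP to the grasp point, in m); z points along the fingers, y is the line along which they close (so a half turn about z gives the same grasp; the last joint's range is limited). The gripper opens to 85 mm and grips with 20 to 120 N. Pads are 22 mm wide; open, the fingers measure 114 mm over their backs; the gripper's body (76 mm by 85 mm) begins 54 mm behind the grasp point. The pads swing forward as they close: fully open they stand 13 mm farther back than shut.
Start: joints at [0.991, 0.286, 1.577, -0, 1.279, -0.15], TCP at [0.281, 0.614, 0.231] pointing down, gripper open.
Joint ranges: [-2.77, 2.77], [-0.9, 2.22], [0.21, 2.48], [-1.53, 4.67], [0.24, 2.81], [-2.84, 2.84]. Speed limits (rad/s): [2.79, 2.79, 3.14, 3.14, 3.14, 3.14].

## Interface

Orientations are given as a unit quaternion [w, x, y, z].
In Python, from station import bot gives the robot as it stands.
- The arm moves only by the shell command python3 -m pendant 'ROWS' [FORCE]. ROWS is JSON, a list of rows, each an object of numbers: "dx", "dy", "dz": the shift along the tool's x, y, z in m; "twist": the turn about the tool's z in degrees; "fingers": the opening in per cent of the stroke, from 0 (shut) to 100 (fully open). In form: [{"dx": .., "dy": .., "dz": .., "twist": .., "fingers": ..}, ...]. A call has 1 to 10 rows; each row shifts and turns the commanded pose from where the row before left it, along the tool's axes as they then stand; what a row does not reach is not made up. A row lasts 1/8 s, in which the tool goes at most 62.5 mm and 10.7 degrees, less where a joint would pass 70% of its speed; a pose out of reach is approached as far as the arm can. A call is refused whole if a number of a shift passes 0.0625 or a number of a turn 10.7, either way. A call with a gripper value outside its range is refused whole. The fingers move at their own pace and stop on an object; FORCE is the grip in N (left out, the last holds). Time passes only in rows, so rows that do not move let the fingers close. It gives the time, the measured TCP pose, the force, the opening and the grip force at its end, in the units of the state.
- bot.read_state(): the state, without advancing time (a new reading comes with each control period).
- bot.capture(name): name is "scene" or "top" or "wrist"; returns a dict with "img" (384x512x3 uint8, red, green, blue), "fx", "fy", "cx", "cy" (pixels), "view" (4x4, takes a point from world to camera coordinates). Camera axes: x right, y down, z forward; pixel columns grow to the right and rows downward; lengths in m; the calibration is good to about 2 mm. A picture is of the moment at which its call begins. There is no depth.
- bot.sign_off(): hands the job in; it is judged then, once.
Trained networks look in a picture, given as the dict that the camera call returned (one of the last four; its "shot" number tells which), for a name from the list of things; names that differ only in an ending like _2 or _b are one class to them, and where a whole thing is asked for, a point or a joint stands for the part that bears it (a point fixed in the world has none). Each returns a list of dicts, best first, with "score" (0 to 1); they miss things now and then, are a little off and sometimes report something else, mostly with a low value. They report only what shows in the picture. A call takes as long as a camera call. They do not tell look-alikes from the thing itself.
- bot.spot_in(label, picture): "extent" ([left, top, right, bottom] in pixels, round what is visible of it).
The state is a dict: "time": time; "joint_pos": joint angles; "joint_vel": joint speeds; "effort": joint torques, N m; "tool_pos": TCP position; "tool_rot": TCP orientation; "wrist_force": force on the tool from outside, world axes, zero at the start; "torque": the same for the moment, N m; "width": finger opening in m; "finger_force": force on a finger pad.
Only numpy, scipy, OpenCV 4.12 (cv2) and the standard library are available. Lean on these libraries where they do the work, as an engineer would, in place of code of your own. Each camera call takes 0.05 s, during which the arm holds its last target. There are 200 camera calls.

## Task

Open the grey steel tool chest: raise its lid by the overhanging edge past the balance point, until the spring struts hold it wide open by themselves. Then lay the wooden brush case flat in the empty plywood rest inside the chest, lengthwise between its corner and end blocks, and let go. Leave the lid standing open and everything else on the table where it is.

Things in the scene. Friction and masses are not known exactly. Their poses are not given: they have to be found in the camera images.
- chest: grey chest, fixed: 200 mm deep (x), 280 wide (y), walls 4, rim 110 above the table, inner floor 30 above it. A 4 mm divider along x halves it into compartments at +y and -y, 192 x 134 mm each. Origin: underside centre; x points from its front (facing right, about -y of the world) to the hinge side (left), z up. A gas strut to the lid runs outside each side wall, within 16 mm: lift at mid-width
- chest_hinge (a point): middle of the lid's hinge line, on the chest's rear rim, 110 mm above the table and 100 mm behind the chest's centre; axes as the chest's; the hinge line runs along y
- lid (a joint): lid angle, rad: 0 shut (level), grows as the front edge rises, stop at 1.75 (leaning back). Lifting takes about 1 to 6 N at the front edge, more when faster. Released below 0.7 it falls shut; the balance point lies between 0.7 and 1.05 and differs from start to start; beyond it damped springs swing the lid to the stop in a few seconds and hold it there
- lid_lip (a point): middle of the lid's front edge, at its underside; x points to the hinge, z out of the lid's top. The lid is a plain steel plate without handle, 8 mm thick, 280 mm wide, reaching 230 mm forward from the hinge line, so it overhangs the chest's front wall by 30 mm; underside 111 mm above the table when shut
- rest_seat (a point): plywood rest, fixed on the chest's floor in either compartment (it changes; a jar tray fills the other). Point: centre of its flat seat, 36 mm above the table; x along its length, in line with the chest. Blocks 8 mm high around it leave 168 mm between the ends and 64 mm between the sides; the side blocks stand 40 to 70 mm from the middle along x, the middle 80 mm is free for fingers
- tray: wooden tray with six small jars, 180 x 120 x 67 mm high, fixed in the other compartment, yawed like the chest; origin at the centre of its underside
- case_center (a point): centre of the brush case: a closed wooden box with rounded edges, 150 mm long (x), 48 mm wide (y), 40 mm high (z), 0.15 to 0.31 kg, lying flat and loose on the table to the right of the chest. In the rest its centre is 20 mm above the seat; either end may point to the hinge
- jar_a: a loose amber glass jar with dark cap, 64 mm across, 85 mm tall; origin at the centre of its underside
- jar_b: a loose white plastic jar with black cap, 72 mm across, 100 mm tall; origin at the centre of its underside
- tin: a loose steel can, 68 mm across, 110 mm tall; origin at the centre of its underside
- hammer: a loose hammer lying on the table, handle towards its own -x
- sanding_block: a loose cork sanding block, 90 x 60 x 30 mm; origin at the centre of its underside
- steel_leaf: a loose flat steel leaf, part of a sculpture, 168 mm long, 8 mm thick, lying on the table
- brush_pot: a loose white ceramic pot of brushes, 72 mm across, 90 mm tall (brushes to 200 mm); origin at the centre of its underside
Not all that is in view belongs to the job. Of the things like the part that bears case_center, leave any that is red; of the rest the larger one is meant.

How it is judged:
By the outcome, as a careful person would: the job done as asked, in the order asked, and still so for the second after the job is handed in, with the robot touching nothing.
It also fails if it takes over 61 s, if anything falls off the work surface, if the arm or the gripper's body presses on something with over 40 N, if the wrist force passes 120 N, or if a joint passes its speed limit or range.

## Working session

There is one attempt and no reset: what is moved stays moved. The work goes in short steps, Python scripts to look and compute and a shell command to move; the robot and the scene stay as the last step left them, time stands still between calls to the robot, and variables do not carry over. Pictures are saved under pics/ and viewed, at most 11 in all, crops included, and the job is handed in when it is done.

```bash
ls; mkdir -p pics; cat > h.py <<'E'
import numpy as np, cv2
from station import bot
from scipy.spatial.transform import Rotation as R
def cap(n):
    return bot.capture(n)
def save(p,f): cv2.imwrite('pics/'+f,cv2.cvtColor(p['img'],cv2.COLOR_RGB2BGR))
def ray(p,u,v):
    V=np.array(p['view']); d=np.array([(u-p['cx'])/p['fx'],(v-p['cy'])/p['fy'],1.])
    return -V[:3,:3].T@V[:3,3], V[:3,:3].T@d
def on_z(p,u,v,z):
    o,d=ray(p,u,v); return o+d*(z-o[2])/d[2]
def proj(p,X):
    V=np.array(p['view']); c=V[:3,:3]@np.asarray(X,float)+V[:3,3]
    return np.array([p['fx']*c[0]/c[2]+p['cx'],p['fy']*c[1]/c[2]+p['cy']])
def tool():
    s=bot.read_state(); q=s['tool_rot']; return np.array(s['tool_pos']),R.from_quat([q[1],q[2],q[3],q[0]])
E
python3 - <<'E'
from h import *
for n in ('top','scene'):
    p=cap(n); save(p,n+'0.png')
    V=np.array(p['view']); print(n,p['fx'],p['cx'],-V[:3,:3].T@V[:3,3],V[2,:3])
    for l in ['chest','lid','case_center','jar_a','tin','hammer','sanding_block','steel_leaf','brush_pot']:
        print(l,[(np.round(d['extent']).tolist(),round(d['score'],2)) for d in bot.spot_in(l,p)][:4])
t,r=tool(); print(t,r.as_matrix().round(3)); print(bot.read_state())
a=cv2.imread('pics/top0.png'); 
E
```

```text
pics
top 453.73132611742096 257.4793856473178 [ 0.39993885 -0.01344006  1.7997496 ] [ 0.08095883  0.00532743 -0.99670321]
chest [([178.0, 135.0, 246.0, 217.0], 0.89)]
lid [([116.0, 223.0, 151.0, 245.0], 0.67), ([179.0, 136.0, 250.0, 215.0], 0.55)]
case_center [([325.0, 180.0, 344.0, 222.0], 0.9), ([332.0, 115.0, 360.0, 150.0], 0.87), ([336.0, 235.0, 357.0, 265.0], 0.76)]
jar_a [([125.0, 156.0, 145.0, 177.0], 0.85), ([127.0, 185.0, 149.0, 202.0], 0.53)]
tin [([363.0, 154.0, 383.0, 171.0], 0.85), ([130.0, 185.0, 150.0, 200.0], 0.48)]
hammer [([369.0, 202.0, 394.0, 268.0], 0.59), ([128.0, 185.0, 150.0, 204.0], 0.31)]
sanding_block [([292.0, 134.0, 315.0, 165.0], 0.76)]
steel_leaf [([282.0, 215.0, 306.0, 247.0], 0.68)]
brush_pot [([116.0, 224.0, 149.0, 246.0], 0.93), ([182.0, 134.0, 244.0, 218.0], 0.64)]
scene 398.12535561660286 258.6968296542273 [1.76659009 0.468233   0.93404603] [-0.77997818 -0.31835554 -0.53877991]
chest [([256.0, 178.0, 344.0, 262.0], 0.56), ([258.0, 178.0, 342.0, 233.0], 0.51)]
lid [([255.0, 182.0, 342.0, 234.0], 0.75)]
case_center [([140.0, 209.0, 181.0, 236.0], 0.
[... 547 characters left out ...]
]]
{'time': 1.0, 'joint_pos': array([ 9.91028811e-01,  2.86274237e-01,  1.57670432e+00, -1.61267438e-06,
        1.27865473e+00, -1.49999436e-01]), 'joint_vel': array([ 0.0001349 , -0.00016508,  0.00131785, -0.0005998 , -0.00130065,
       -0.00038565]), 'effort': array([-1.23788950e-04, -4.05973148e+01, -2.92949688e+01, -2.40282834e-04,
        6.86089661e-04, -1.05907074e-05]), 'tool_pos': array([0.28120244, 0.61360478, 0.23133972]), 'tool_rot': array([-6.52679741e-06,  2.13233910e-01,  9.77001177e-01, -1.92502713e-05]), 'wrist_force': array([ 0.09728421, -1.03019503,  0.12566026]), 'torque': array([-0.0272775 , -0.00143804, -0.01015345]), 'finger_force': 0.0, 'width': 0.08507724607097686}
```

```bash
python3 - <<'E'
import cv2
a=cv2.imread('pics/top0.png')[100:290,100:410]; cv2.imwrite('pics/t1.png',cv2.resize(a,None,fx=2.58,fy=2.58,interpolation=cv2.INTER_CUBIC))
a=cv2.imread('pics/scene0.png')[140:280,120:420]; cv2.imwrite('pics/s1.png',cv2.resize(a,None,fx=2.6,fy=2.6,interpolation=cv2.INTER_CUBIC))
E
```

```text
(no output)
```

View pics/t1.png

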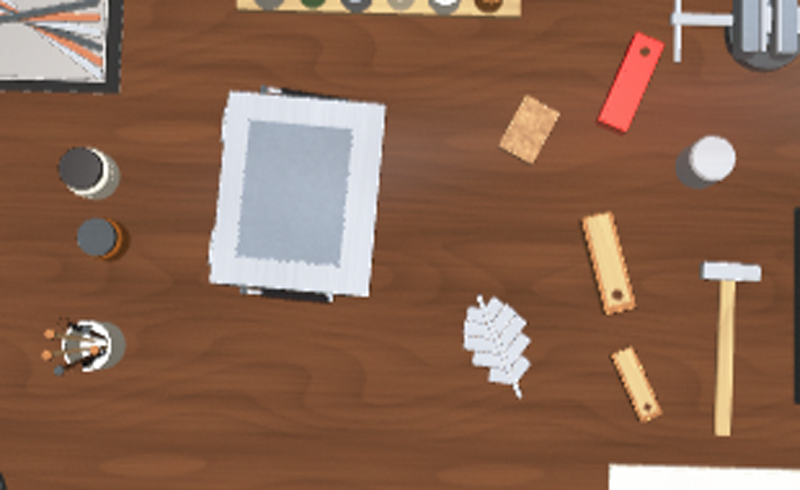

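View pics/s1.png

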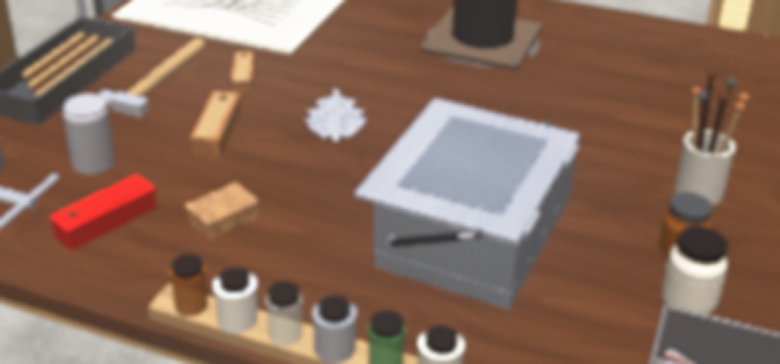

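The top view shows the shut chest lid with corners at about (189,135), (250,140), (243,215) and (181,210), its lip on the right. The natural-wood target case is at about (335,201), with the smaller case at (346,250) and the red one at (344,132). The sanding block at (304,150) and the leaf at (293,232) lie between the chest and the cases.

```bash
cat > m.py <<'E'
from h import *
p=cap('top'); im=p['img'].astype(int)
def rect(mask,z):
    c,_=cv2.findContours(mask.astype(np.uint8),0,2); c=max(c,key=cv2.contourArea)
    b=cv2.boxPoints(cv2.minAreaRect(c)); W=np.array([on_z(p,u,v,z)[:2] for u,v in b]); 
    e=W[1]-W[0];f=W[2]-W[1]; print('px',b.round(1).tolist()); print(' world',W.round(4).tolist(),'c',W.mean(0).round(4),'len',np.linalg.norm(e).round(4),np.linalg.norm(f).round(4),'ang',np.degrees(np.arctan2(e[1],e[0])).round(2),np.degrees(np.arctan2(f[1],f[0])).round(2))
def sub(cond,x0,y0,x1,y1):
    m=np.zeros(im.shape[:2],bool); m[y0:y1,x0:x1]=cond[y0:y1,x0:x1]; return cv2.morphologyEx(m.astype(np.uint8),cv2.MORPH_OPEN,np.ones((3,3)))
r,g,b=im[...,0],im[...,1],im[...,2]
print(im[201,335],im[201,320],im[175,215],im[175,262],im[140,190:194].tolist())
rect(sub((b>120),170,125,260,225),.119)
rect(sub((r>150)&(g>110),318,172,352,230),.04)
E
python3 m.py
```

```text
[240 213 153] [129  81  54] [171 182 195] [124  82  61] [[221, 226, 234], [222, 226, 234], [223, 227, 234], [223, 226, 234]]
px [[179.3000030517578, 209.1999969482422], [187.10000610351562, 133.6999969482422], [249.89999389648438, 140.1999969482422], [242.10000610351562, 215.6999969482422]]
 world [[0.4547, 0.283], [0.7387, 0.2655], [0.7204, 0.0291], [0.4372, 0.0497]] c [0.5877 0.1568] len 0.2845 0.2371 ang -3.52 -94.41
px [[325.1000061035156, 184.1999969482422], [336.79998779296875, 181.3000030517578], [346.1000061035156, 218.5], [334.3999938964844, 221.39999389648438]]
 world [[0.57, -0.2665], [0.5828, -0.3121], [0.4393, -0.35], [0.4267, -0.3047]] c [ 0.5047 -0.3083] len 0.0474 0.1484 ang -74.36 -165.2
```

```bash
python3 -m pendant '[{"twist":-10.3,"dz":-0.02},{"twist":-10.3,"dz":-0.01},{"dx":-0.028,"dy":-0.052},{"dx":-0.028,"dy":-0.052},{"dx":-0.028,"dy":-0.052},{"dx":-0.028,"dy":-0.052},{"dx":-0.028,"dy":-0.052},{"dx":-0.028,"dy":-0.052},{"dx":-0.028,"dy":-0.052},{"dx":-0.028,"dy":-0.052}]'; python3 -m pendant '[{"dx":-0.028,"dy":-0.052},{"dx":-0.028,"dy":-0.052},{"dx":-0.028,"dy":-0.052},{"dx":-0.028,"dy":-0.052},{}]'
python3 - <<'E'
from h import *
t,r=tool(); print(t,r.as_matrix().round(3)); s=bot.read_state(); print(s['joint_pos'],s['time'],s['wrist_force'])
p=cap('wrist'); save(p,'w0.png'); print(p['fx'],p['view'].tolist() if hasattr(p['view'],'tolist') else p['view'])
E
```

```text
[0.28121543 0.61360714 0.23131723] [[-0.909  0.417 -0.   ]
 [ 0.417  0.909 -0.   ]
 [ 0.    -0.    -1.   ]]
[ 9.91008495e-01  2.86305271e-01  1.57670759e+00  1.50843142e-05
  1.27861970e+00 -1.49981553e-01] 1.05 [-0.03106592  0.68978814  0.04344244]
275.1068408397468 [[0.416932612306281, 0.9089372186590855, 0.0005738743315642508, -0.6742590883110033], [0.8745899892434367, -0.4013491844261446, 0.27204996393242886, -0.0357762292068697], [0.24750666154798256, -0.11292459739470712, -0.9622829561997955, 0.37848114461689825], [0.0, 0.0, 0.0, 1.0]]schema error: expected keys dx, dy, dz, twist, fingers
schema error: expected keys dx, dy, dz, twist, fingers
```

View pics/w0.png

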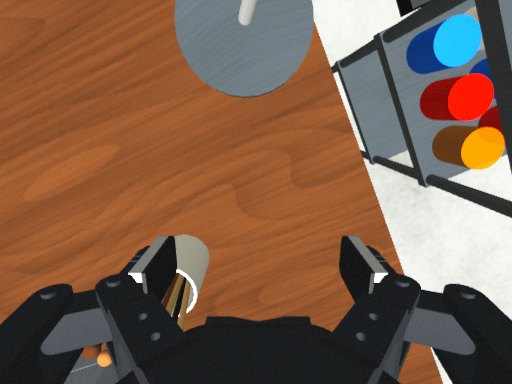

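The wrist view shows the pads at about (155,265) and (360,265). The brush pot is near the left finger at (185,270), so I'll rise before moving. The rows also need all five keys.

```bash
python3 -m pendant '[{"dx":0,"dy":0,"dz":-0.03,"twist":-10.3,"fingers":100},{"dx":0,"dy":0,"dz":-0.03,"twist":-10.3,"fingers":100},{"dx":-0.028,"dy":-0.052,"dz":0,"twist":0,"fingers":100},{"dx":-0.028,"dy":-0.052,"dz":0,"twist":0,"fingers":100},{"dx":-0.028,"dy":-0.052,"dz":0,"twist":0,"fingers":100},{"dx":-0.028,"dy":-0.052,"dz":0,"twist":0,"fingers":100},{"dx":-0.028,"dy":-0.052,"dz":0,"twist":0,"fingers":100},{"dx":-0.028,"dy":-0.052,"dz":0,"twist":0,"fingers":100},{"dx":-0.028,"dy":-0.052,"dz":0,"twist":0,"fingers":100},{"dx":-0.028,"dy":-0.052,"dz":0,"twist":0,"fingers":100}]'; python3 -m pendant '[{"dx":-0.028,"dy":-0.052,"dz":0,"twist":0,"fingers":100},{"dx":-0.028,"dy":-0.052,"dz":0,"twist":0,"fingers":100},{"dx":-0.028,"dy":-0.052,"dz":0,"twist":0,"fingers":100},{"dx":-0.028,"dy":-0.052,"dz":0,"twist":0,"fingers":100},{"dx":0,"dy":0,"dz":0,"twist":0,"fingers":100}]'
python3 - <<'E'
from h import *
t,r=tool(); print(t,r.as_matrix().round(3)); s=bot.read_state(); print(s['joint_pos'],s['time'],s['wrist_force'])
# gripper silhouette for fingers: none. refine lid front edge from wrist + scene
for n in ('wrist','scene'):
    p=cap(n); save(p,n+'1.png'); print(n,[proj(p,x).round(1).tolist() for x in [(.5797,.042,.119),(.72,.0322,.119),(.44,.0518,.119)]])
E
```

```text
time: 2.35
tool_pos: [0.476, 0.1811, 0.2918]
tool_rot: [0.001, 0.035, 0.999, 0.0]
wrist_force: [1.1, 0.1, 0.3]
width: 0.0855
finger_force: 0.0
time: 2.98
tool_pos: [0.5735, -0.036, 0.291]
tool_rot: [-0.0, 0.038, 0.999, -0.0]
wrist_force: [0.1, 1.0, -0.8]
width: 0.0853
finger_force: 0.0
[ 0.57348174 -0.03600906  0.29097215] [[-0.997  0.075 -0.   ]
 [ 0.075  0.997 -0.001]
 [ 0.    -0.001 -1.   ]]
[-2.38964389e-01  2.48022921e-02  1.76211962e+00 -5.94046314e-04
  1.35483581e+00 -1.73409879e+00] 2.975 [ 0.12778039  0.98940664 -0.80250438]
wrist [[325.4, 175.6], [318.9, 280.7], [333.7, 42.7]]
scene [[273.0, 194.8], [256.2, 214.2], [287.5, 178.0]]
```

View pics/wrist1.png

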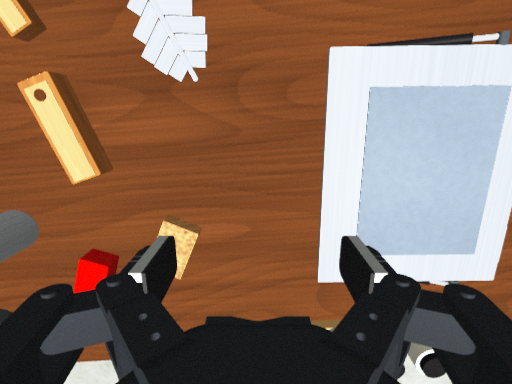

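The wrist view confirms the lid edge near column 325 and its corners, at (318,283) and (331,46), all within 1-2 mm of prediction. I'll lower in front of the lip and push until contact.

```bash
python3 -m pendant '[{"dx":0,"dy":0,"dz":0.054,"twist":0,"fingers":100},{"dx":0,"dy":0,"dz":0.054,"twist":0,"fingers":100},{"dx":0,"dy":0,"dz":0.054,"twist":0,"fingers":100},{"dx":0,"dy":0,"dz":0.054,"twist":0,"fingers":100},{"dx":0,"dy":0.01,"dz":0,"twist":0,"fingers":100},{"dx":0,"dy":0.006,"dz":0,"twist":0,"fingers":100}]'
python3 -m pendant '[{"dx":0,"dy":0.005,"dz":0,"twist":0,"fingers":100},{"dx":0,"dy":0,"dz":0,"twist":0,"fingers":100}]'
python3 -m pendant '[{"dx":0,"dy":0.004,"dz":0,"twist":0,"fingers":100},{"dx":0,"dy":0,"dz":0,"twist":0,"fingers":100}]'
```

```text
time: 3.82
tool_pos: [0.5739, -0.0164, 0.0773]
tool_rot: [-0.0, 0.033, 0.999, -0.002]
wrist_force: [-4.9, -14.5, -0.6]
width: 0.0852
finger_force: 7.6
time: 4.08
tool_pos: [0.5741, -0.0167, 0.0787]
tool_rot: [-0.0, 0.032, 0.999, -0.007]
wrist_force: [-7.0, -19.7, -0.8]
width: 0.0859
finger_force: 9.8
time: 4.32
tool_pos: [0.5742, -0.0167, 0.079]
tool_rot: [-0.0, 0.031, 0.999, -0.01]
wrist_force: [-9.8, -31.2, 0.2]
width: 0.0853
finger_force: 16.2
```

```bash
python3 -m pendant '[{"dx":0,"dy":0,"dz":-0.006,"twist":0,"fingers":100},{"dx":0,"dy":0,"dz":-0.006,"twist":0,"fingers":100},{"dx":0,"dy":0,"dz":-0.006,"twist":0,"fingers":100}]'
python3 - <<'E'
from h import *
p=cap('scene'); save(p,'s2.png')
a=cv2.imread('pics/s2.png')[120:290,170:410]; cv2.imwrite('pics/s2c.png',cv2.resize(a,None,fx=3,fy=3,interpolation=cv2.INTER_CUBIC))
E
```

```text
time: 4.7
tool_pos: [0.5741, -0.0156, 0.0973]
tool_rot: [-0.0, 0.032, 0.999, -0.009]
wrist_force: [-8.7, -25.3, 1.6]
width: 0.0855
finger_force: 13.1
```

View pics/s2c.png

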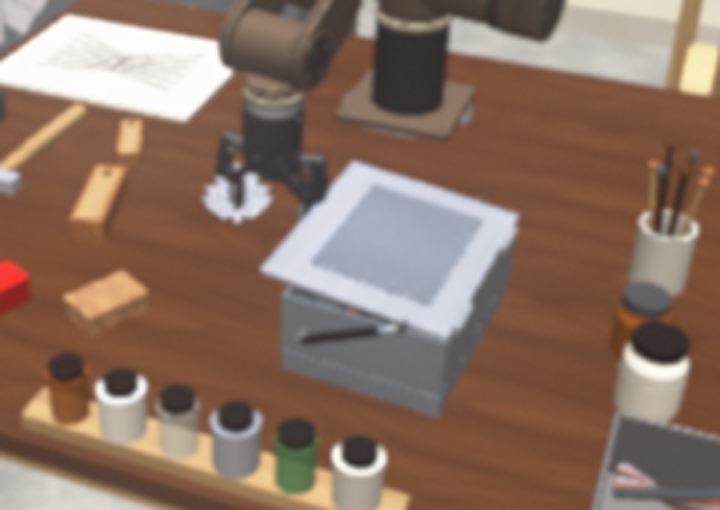

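Friction on the finger back is raising the lid: in the picture there is a gap at the front rim near crop (320,295). I'll keep following the arc.

```bash
python3 -m pendant '[{"dx":0,"dy":0.0015,"dz":-0.0114,"twist":0,"fingers":100},{"dx":0,"dy":0.002,"dz":-0.0114,"twist":0,"fingers":100},{"dx":0,"dy":0.0025,"dz":-0.0112,"twist":0,"fingers":100},{"dx":0,"dy":0.003,"dz":-0.0112,"twist":0,"fingers":100}]'
python3 -m pendant '[{"dx":0,"dy":0.0036,"dz":-0.0109,"twist":0,"fingers":100},{"dx":0,"dy":0.004,"dz":-0.0108,"twist":0,"fingers":100},{"dx":0,"dy":0.0045,"dz":-0.0106,"twist":0,"fingers":100},{"dx":0,"dy":0.005,"dz":-0.0103,"twist":0,"fingers":100}]'
python3 - <<'E'
from h import *
p=cap('scene'); save(p,'s3.png')
a=cv2.imread('pics/s3.png')[120:290,170:410]; cv2.imwrite('pics/s3c.png',cv2.resize(a,None,fx=3,fy=3,interpolation=cv2.INTER_CUBIC))
E
```

```text
time: 5.25
tool_pos: [0.5748, -0.0061, 0.144]
tool_rot: [-0.0, 0.033, 0.999, -0.009]
wrist_force: [-9.7, -24.8, 5.4]
width: 0.085
finger_force: 12.4
time: 5.75
tool_pos: [0.5761, 0.0127, 0.188]
tool_rot: [0.001, 0.033, 0.999, -0.007]
wrist_force: [-11.7, -18.9, 8.9]
width: 0.0855
finger_force: 9.7
```

View pics/s3c.png

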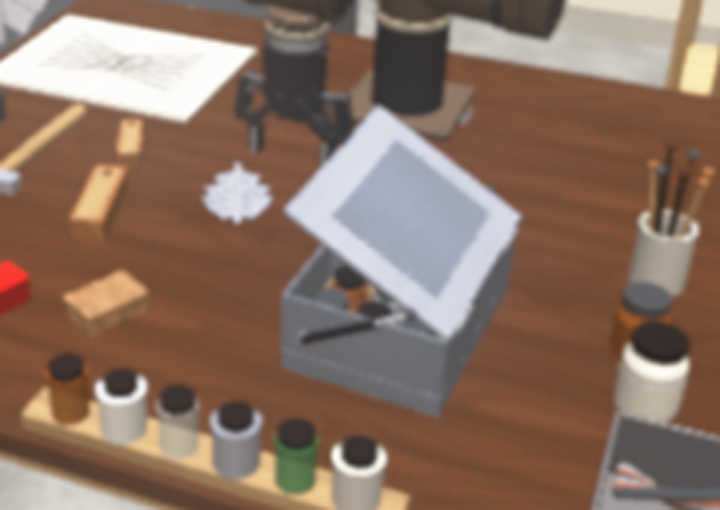

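The lid is at about 0.48 rad. Jars show in the compartment at larger world x, so the rest is in the one nearer the robot. I'll continue the arc past 1.1 rad.

```bash
python3 -m pendant '[{"dx":0,"dy":0.006,"dz":-0.0101,"twist":0,"fingers":100},{"dx":0,"dy":0.0065,"dz":-0.0098,"twist":0,"fingers":100},{"dx":0,"dy":0.007,"dz":-0.0095,"twist":0,"fingers":100},{"dx":0,"dy":0.0073,"dz":-0.0091,"twist":0,"fingers":100},{"dx":0,"dy":0.0078,"dz":-0.0088,"twist":0,"fingers":100},{"dx":0,"dy":0.0082,"dz":-0.0084,"twist":0,"fingers":100}]'
python3 -m pendant '[{"dx":0,"dy":0.0085,"dz":-0.008,"twist":0,"fingers":100},{"dx":0,"dy":0.009,"dz":-0.0076,"twist":0,"fingers":100},{"dx":0,"dy":0.0093,"dz":-0.0071,"twist":0,"fingers":100},{"dx":0,"dy":0.0097,"dz":-0.0066,"twist":0,"fingers":100},{"dx":0,"dy":0.01,"dz":-0.0062,"twist":0,"fingers":100},{"dx":0,"dy":0.0103,"dz":-0.0056,"twist":0,"fingers":100}]'
python3 -m pendant '[{"dx":0,"dy":0.0105,"dz":-0.005,"twist":0,"fingers":100},{"dx":0,"dy":0.0107,"dz":-0.004,"twist":0,"fingers":100},{"dx":0,"dy":0.01,"dz":-0.003,"twist":0,"fingers":100},{"dx":0,"dy":0.01,"dz":-0.002,"twist":0,"fingers":100},{"dx":0,"dy":0.005,"dz":0,"twist":0,"fingers":100},{"dx":0,"dy":0,"dz":0,"twist":0,"fingers":100}]'
python3 - <<'E'
from h import *
p=cap('scene'); save(p,'s4.png')
a=cv2.imread('pics/s4.png')[100:270,170:410]; cv2.imwrite('pics/s4c.png',cv2.resize(a,None,fx=3,fy=3,interpolation=cv2.INTER_CUBIC))
E
```

```text
time: 6.55
tool_pos: [0.5814, 0.0606, 0.2441]
tool_rot: [0.006, 0.035, 0.999, -0.002]
wrist_force: [-0.9, -4.6, 3.0]
width: 0.0854
finger_force: 2.0
time: 7.3
tool_pos: [0.583, 0.1188, 0.2778]
tool_rot: [-0.0, 0.035, 0.999, 0.0]
wrist_force: [-0.3, -0.5, -1.0]
width: 0.0857
finger_force: 0.0
time: 8.05
tool_pos: [0.5863, 0.1643, 0.2916]
tool_rot: [-0.0, 0.035, 0.999, -0.0]
wrist_force: [0.1, 0.0, -0.2]
width: 0.0851
finger_force: 0.0
```

View pics/s4c.png

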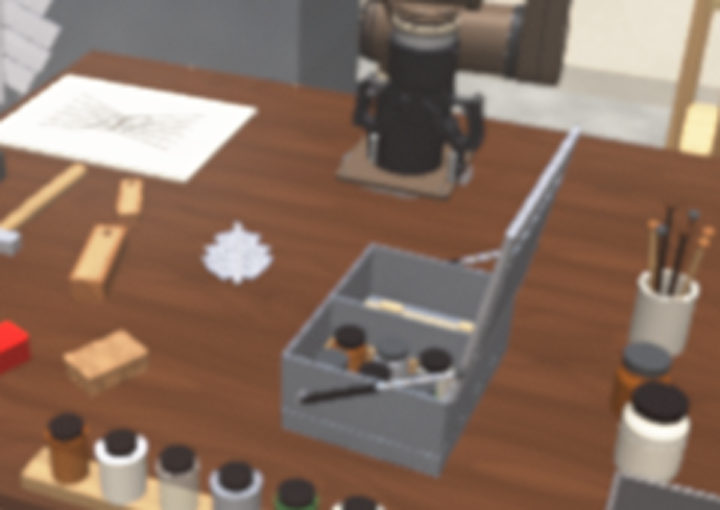

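The lid is up past vertical and opening by itself. The rest is in the compartment nearer the robot, with its pale blocks around crop (420,315). Next I'll measure the rest from the wrist camera.

```bash
python3 - <<'E'
from h import *
p=cap('wrist'); save(p,'w2.png')
for l in ['rest_seat','tray','chest']:
    print(l,[(np.round(d['extent']).tolist(),round(d['score'],2)) for d in bot.spot_in(l,p)][:3])
c=np.array([.5203,.1766]);u=np.array([.0698,.9976]);v=np.array([-.9976,.0698])
im=cv2.imread('pics/w2.png')
def poly(a,b,z,col):
    q=[proj(p,[*(c+s*a*u+t*b*v),z]) for s,t in((1,1),(1,-1),(-1,-1),(-1,1))]
    print(z,np.round(q).tolist()); cv2.polylines(im,[np.int32(q)],True,col,1)
poly(.084,.032,.044,(0,0,255)); poly(.096,.067,.11,(0,255,0))
cv2.imwrite('pics/w2o.png',im)
E
```

```text
rest_seat [([194.0, 81.0, 330.0, 151.0], 0.79)]
tray [([167.0, 0.0, 511.0, 383.0], 0.48), ([1.0, 0.0, 67.0, 83.0], 0.43)]
chest [([171.0, 0.0, 510.0, 384.0], 0.89)]
0.044 [[327.0, 91.0], [324.0, 139.0], [204.0, 140.0], [201.0, 91.0]]
0.11 [[356.0, 51.0], [345.0, 174.0], [185.0, 174.0], [176.0, 51.0]]
```

View pics/w2o.png

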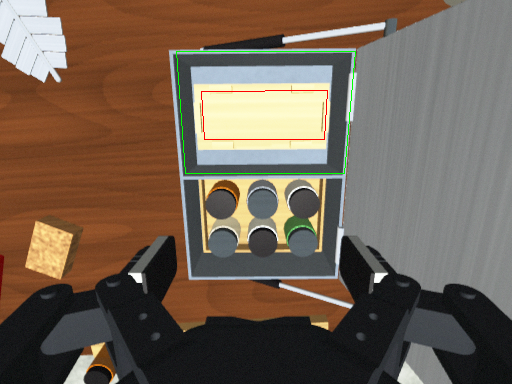

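The overlay fits the walls, and the rest spans (192..328, 82..150), centred about 2 px left of prediction. That puts its centre at about (0.521, 0.175). Next, the case.

```bash
python3 -m pendant '[{"dx":0.0053,"dy":-0.053,"dz":0,"twist":0,"fingers":100},{"dx":0.0053,"dy":-0.053,"dz":0,"twist":0,"fingers":100},{"dx":0.0053,"dy":-0.053,"dz":0,"twist":0,"fingers":100},{"dx":0.0053,"dy":-0.053,"dz":0,"twist":0,"fingers":100},{"dx":0.0053,"dy":-0.053,"dz":0,"twist":0,"fingers":100},{"dx":0.0053,"dy":-0.053,"dz":0,"twist":0,"fingers":100},{"dx":0.0053,"dy":-0.053,"dz":0,"twist":0,"fingers":100},{"dx":0.0053,"dy":-0.053,"dz":0,"twist":0,"fingers":100},{"dx":0.0053,"dy":-0.053,"dz":0,"twist":0,"fingers":100}]'
python3 -m pendant '[{"dx":0,"dy":0,"dz":0,"twist":10.7,"fingers":100},{"dx":0,"dy":0,"dz":0,"twist":10.7,"fingers":100},{"dx":0,"dy":0,"dz":0,"twist":10.7,"fingers":100},{"dx":0,"dy":0,"dz":0,"twist":10.7,"fingers":100},{"dx":0,"dy":0,"dz":0,"twist":10.7,"fingers":100},{"dx":0,"dy":0,"dz":0,"twist":10.7,"fingers":100},{"dx":0,"dy":0,"dz":0,"twist":10.7,"fingers":100},{"dx":0,"dy":0,"dz":0,"twist":10.7,"fingers":100},{"dx":0,"dy":0,"dz":0,"twist":10.7,"fingers":100},{"dx":0,"dy":0,"dz":0,"twist":10.7,"fingers":100}]'
python3 -m pendant '[{"dx":0,"dy":0,"dz":0,"twist":10.7,"fingers":100},{"dx":0,"dy":0,"dz":0,"twist":10.7,"fingers":100},{"dx":0,"dy":0,"dz":0,"twist":10.7,"fingers":100},{"dx":0,"dy":0,"dz":0,"twist":10.7,"fingers":100},{"dx":0,"dy":0,"dz":0,"twist":10.7,"fingers":100},{"dx":0,"dy":0,"dz":0,"twist":0,"fingers":100}]'
python3 - <<'E'
from h import *
t,r=tool(); m=r.as_matrix(); print(t,m.round(3)); y=m[:2,1]; print('y az',np.degrees(np.arctan2(y[1],y[0])), bot.read_state()['joint_pos'])
for n in('wrist','top'):
    p=cap(n); save(p,n+'3.png')
    im=p['img'].astype(int); k=cv2.morphologyEx(((im[...,0]>165)&(im[...,1]>130)).astype(np.uint8),cv2.MORPH_OPEN,np.ones((3,3)))
    q=proj(p,[.505,-.308,.04]); print('expect',q)
    cs,_=cv2.findContours(k,0,2)
    for c in cs:
        if cv2.contourArea(c)<60: continue
        b=cv2.boxPoints(cv2.minAreaRect(c)); W=np.array([on_z(p,a,d,.04)[:2] for a,d in b]); w=W.mean(0)
        if np.linalg.norm(w-[.505,-.308])>.08: continue
        e=W[1]-W[0];f=W[2]-W[1]; print(n,b.round().tolist(),w.round(4),np.linalg.norm(e).round(4),np.linalg.norm(f).round(4),np.degrees(np.arctan2(e[1],e[0])),np.degrees(np.arctan2(f[1],f[0])))
E
```

```text
time: 9.43
tool_pos: [0.5047, -0.3104, 0.2921]
tool_rot: [0.0, 0.035, 0.999, -0.0]
wrist_force: [1.0, 0.2, -0.2]
width: 0.0852
finger_force: 0.0
time: 10.68
tool_pos: [0.5052, -0.3087, 0.292]
tool_rot: [0.0, 0.826, 0.563, -0.0]
wrist_force: [0.1, 0.6, -0.4]
width: 0.0856
finger_force: 0.0
time: 11.42
tool_pos: [0.5052, -0.3087, 0.292]
tool_rot: [0.0, 0.991, 0.136, 0.0]
wrist_force: [-0.1, 0.1, 0.6]
width: 0.0855
finger_force: 0.0
[ 0.50518958 -0.3086636   0.2919654 ] [[ 0.963  0.269  0.   ]
 [ 0.269 -0.963 -0.   ]
 [ 0.     0.    -1.   ]]
y az -74.42424565078896 [-7.19724079e-01  6.35619920e-02  1.72020378e+00 -7.20849418e-06
  1.35778857e+00  5.79225574e-01]
expect [256.44781261 163.93150528]
wrist [[242.0, 110.0], [275.0, 110.0], [275.0, 212.0], [242.0, 212.0]] [ 0.5063 -0.3107] 0.0454 0.1488 -74.43993152806772 -163.46453325660787
expect [335.49951396 201.20893753]
top [[325.0, 184.0], [336.0, 182.0], [340.0, 194.0], [328.0, 197.0]] [ 0.5506 -0.2951] 0.0455 0.051 -74.35725767692699 -165.19754131111642
```

View pics/wrist3.png

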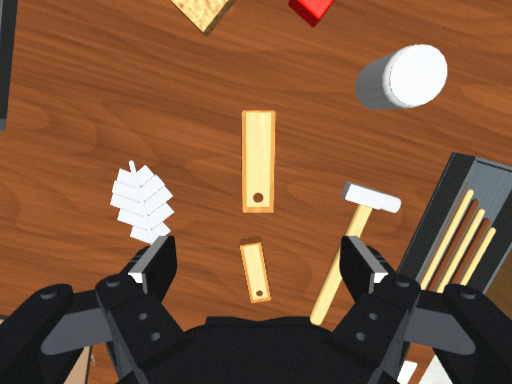

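The wrist view shows the target case aligned with the tool at (258,161), with the smaller case and hammer clear of the fingers. I'll descend and grip.

```bash
python3 -m pendant '[{"dx":0.001,"dy":0.0015,"dz":0.056,"twist":0,"fingers":100},{"dx":0,"dy":0,"dz":0.056,"twist":0,"fingers":100},{"dx":0,"dy":0,"dz":0.056,"twist":0,"fingers":100},{"dx":0,"dy":0,"dz":0.056,"twist":0,"fingers":100},{"dx":0,"dy":0,"dz":0.04,"twist":0,"fingers":100},{"dx":0,"dy":0,"dz":0.017,"twist":0,"fingers":100},{"dx":0,"dy":0,"dz":0,"twist":0,"fingers":100}]'
python3 -m pendant '[{"dx":0,"dy":0,"dz":0,"twist":0,"fingers":0},{"dx":0,"dy":0,"dz":0,"twist":0,"fingers":0},{"dx":0,"dy":0,"dz":0,"twist":0,"fingers":0},{"dx":0,"dy":0,"dz":0,"twist":0,"fingers":0},{"dx":0,"dy":0,"dz":0,"twist":0,"fingers":0},{"dx":0,"dy":0,"dz":0,"twist":0,"fingers":0}]' 50
python3 -m pendant '[{"dx":0,"dy":0,"dz":-0.02,"twist":0,"fingers":0},{"dx":0,"dy":0,"dz":-0.04,"twist":0,"fingers":0},{"dx":0,"dy":0,"dz":-0.05,"twist":0,"fingers":0},{"dx":0,"dy":0,"dz":-0.05,"twist":0,"fingers":0},{"dx":0,"dy":0,"dz":-0.05,"twist":0,"fingers":0},{"dx":0,"dy":0,"dz":-0.05,"twist":0,"fingers":0},{"dx":0,"dy":0,"dz":0,"twist":0,"fingers":0}]'
```

```text
time: 12.4
tool_pos: [0.5064, -0.3095, 0.0103]
tool_rot: [-0.001, 0.991, 0.135, -0.001]
wrist_force: [-0.6, -0.5, -0.8]
width: 0.0854
finger_force: 0.0
time: 13.15
tool_pos: [0.5081, -0.3108, 0.0132]
tool_rot: [0.001, 0.991, 0.135, 0.001]
wrist_force: [-1.1, 0.3, 5.6]
width: 0.0472
finger_force: 54.6
time: 14.02
tool_pos: [0.5084, -0.311, 0.2778]
tool_rot: [0.004, 0.991, 0.135, 0.004]
wrist_force: [0.1, -0.6, -1.9]
width: 0.0472
finger_force: 53.9
```

```bash
python3 -m pendant '[{"dx":0,"dy":0,"dz":0,"twist":-10,"fingers":0},{"dx":0,"dy":0,"dz":0,"twist":-10,"fingers":0},{"dx":0,"dy":0,"dz":0,"twist":-10,"fingers":0},{"dx":0,"dy":0,"dz":0,"twist":-10,"fingers":0},{"dx":0,"dy":0,"dz":0,"twist":-10,"fingers":0},{"dx":0,"dy":0,"dz":0,"twist":-10,"fingers":0},{"dx":0,"dy":0,"dz":0,"twist":-10.5,"fingers":0}]'
python3 -m pendant '[{"dx":0.05,"dy":-0.0023,"dz":0,"twist":0,"fingers":0},{"dx":0.05,"dy":-0.0023,"dz":0,"twist":0,"fingers":0},{"dx":0.05,"dy":-0.0023,"dz":0,"twist":0,"fingers":0},{"dx":0.05,"dy":-0.0023,"dz":0,"twist":0,"fingers":0},{"dx":0.05,"dy":-0.0023,"dz":0,"twist":0,"fingers":0},{"dx":0.05,"dy":-0.0023,"dz":0,"twist":0,"fingers":0},{"dx":0.05,"dy":-0.0023,"dz":0,"twist":0,"fingers":0},{"dx":0.05,"dy":-0.0023,"dz":0,"twist":0,"fingers":0},{"dx":0.05,"dy":-0.0023,"dz":0,"twist":0,"fingers":0},{"dx":0.033,"dy":0,"dz":0,"twist":0,"fingers":0}]'
python3 -m pendant '[{"dx":0,"dy":0,"dz":0,"twist":0,"fingers":0}]'
cat > e.py <<'E'
import sys
from h import *
T=np.array([.521,.175]);u=np.array([.0698,.9976])
t,r=tool(); m=r.as_matrix(); print(t,m.round(3).tolist(),'y az',np.degrees(np.arctan2(m[1,1],m[0,1])))
d=np.array([*T,t[2]])-t; print('tool delta',(m.T@d).round(4))
p=cap('wrist'); save(p,sys.argv[1]+'.png'); im=cv2.imread('pics/'+sys.argv[1]+'.png')
def poly(c,a,b,z,uu,col):
    vv=np.array([-uu[1],uu[0]]); q=[proj(p,[*(c+s*a*uu+w*b*vv),z]) for s,w in((1,1),(1,-1),(-1,-1),(-1,1))]
    cv2.polylines(im,[np.int32(np.round(q))],True,col,1)
poly(T,.084,.032,.044,u,(0,0,255)); poly(T+[0,.002],.096,.067,.11,u,(0,255,0))
off=float(sys.argv[2]); poly(t[:2]+off*m[:2,0],.075,.024,t[2]+.03,m[:2,0],(255,0,0))
cv2.imwrite('pics/'+sys.argv[1]+'o.png',im)
E
python3 e.py w4 -0.002
```

```text
time: 14.9
tool_pos: [0.5057, -0.3089, 0.2688]
tool_rot: [-0.002, 0.729, 0.684, -0.0]
wrist_force: [-0.3, -0.6, -2.1]
width: 0.0471
finger_force: 53.7
time: 16.15
tool_pos: [0.5184, 0.1756, 0.269]
tool_rot: [-0.001, 0.731, 0.682, -0.001]
wrist_force: [-0.1, -0.4, -1.6]
width: 0.0471
finger_force: 53.7
time: 16.27
tool_pos: [0.5185, 0.1754, 0.269]
tool_rot: [-0.001, 0.73, 0.683, -0.001]
wrist_force: [-0.1, -0.4, -2.0]
width: 0.0469
finger_force: 53.8
[0.51852937 0.17535782 0.26902867] [[0.066, 0.998, -0.003], [0.998, -0.066, -0.0], [-0.001, -0.003, -1.0]] y az -3.8109172958460484
tool delta [-0.0002  0.0025 -0.    ]
```

View pics/w4o.png

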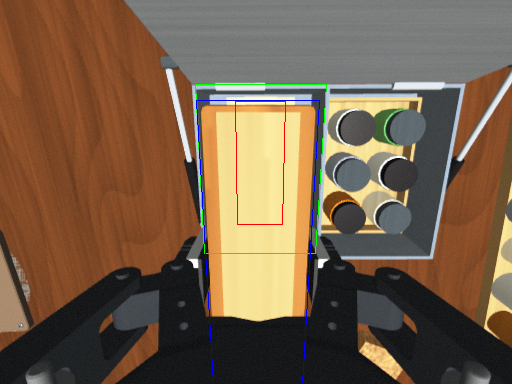

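The overlay matches the chest rim. The case's front edge at row 104, against 100 predicted, suggests it sits about 3 mm back in the grip, so I'll compensate and descend.

```bash
python3 -m pendant '[{"dx":0.003,"dy":0.0025,"dz":0.03,"twist":0,"fingers":0},{"dx":0,"dy":0,"dz":0.05,"twist":0,"fingers":0},{"dx":0,"dy":0,"dz":0.05,"twist":0,"fingers":0},{"dx":0,"dy":0,"dz":0.04,"twist":0,"fingers":0},{"dx":0,"dy":0,"dz":0.02,"twist":0,"fingers":0},{"dx":0,"dy":0,"dz":0.01,"twist":0,"fingers":0},{"dx":0,"dy":0,"dz":0.008,"twist":0,"fingers":0},{"dx":0,"dy":0,"dz":0,"twist":0,"fingers":0}]'
python3 -m pendant '[{"dx":0,"dy":0,"dz":0.004,"twist":0,"fingers":0},{"dx":0,"dy":0,"dz":0.003,"twist":0,"fingers":0},{"dx":0,"dy":0,"dz":0,"twist":0,"fingers":0}]'
```

```text
time: 17.32
tool_pos: [0.5228, 0.1761, 0.0631]
tool_rot: [0.0, 0.732, 0.682, -0.0]
wrist_force: [0.2, 0.3, -1.6]
width: 0.047
finger_force: 53.7
time: 17.7
tool_pos: [0.5226, 0.1765, 0.0559]
tool_rot: [-0.0, 0.731, 0.682, -0.0]
wrist_force: [-0.2, -0.6, -2.4]
width: 0.0475
finger_force: 53.7
```

```bash
python3 -m pendant '[{"dx":0.001,"dy":-0.001,"dz":0.003,"twist":0,"fingers":0},{"dx":0,"dy":0,"dz":0.002,"twist":0,"fingers":0},{"dx":0,"dy":0,"dz":0,"twist":0,"fingers":0}]'
python3 -m pendant '[{"dx":0,"dy":0,"dz":0.002,"twist":0,"fingers":0},{"dx":0,"dy":0,"dz":0,"twist":0,"fingers":0}]'
python3 -m pendant '[{"dx":0,"dy":0,"dz":0.002,"twist":0,"fingers":0},{"dx":0,"dy":0,"dz":0,"twist":0,"fingers":0}]'
```

```text
time: 18.08
tool_pos: [0.5215, 0.1775, 0.0506]
tool_rot: [-0.0, 0.731, 0.682, -0.0]
wrist_force: [0.3, 1.1, -1.4]
width: 0.0469
finger_force: 53.7
time: 18.32
tool_pos: [0.5221, 0.1775, 0.0493]
tool_rot: [0.0, 0.732, 0.682, 0.0]
wrist_force: [-0.1, 0.2, -0.4]
width: 0.047
finger_force: 53.8
time: 18.58
tool_pos: [0.5222, 0.1775, 0.0492]
tool_rot: [-0.0, 0.731, 0.682, -0.0]
wrist_force: [-5.9, -1.3, 10.6]
width: 0.0471
finger_force: 55.3
```

Contact came at the expected seat height. Releasing and withdrawing.

```bash
python3 -m pendant '[{"dx":0,"dy":0,"dz":-0.001,"twist":0,"fingers":76},{"dx":0,"dy":0,"dz":0,"twist":0,"fingers":76},{"dx":0,"dy":0,"dz":0,"twist":0,"fingers":76},{"dx":0,"dy":0,"dz":0,"twist":0,"fingers":76}]'
python3 -m pendant '[{"dx":0,"dy":0,"dz":-0.02,"twist":0,"fingers":76},{"dx":0,"dy":0,"dz":-0.04,"twist":0,"fingers":76},{"dx":0,"dy":0,"dz":-0.05,"twist":0,"fingers":76},{"dx":0,"dy":0,"dz":-0.06,"twist":0,"fingers":76},{"dx":0,"dy":0,"dz":-0.06,"twist":0,"fingers":76},{"dx":-0.06,"dy":0,"dz":0,"twist":0,"fingers":76},{"dx":-0.06,"dy":0,"dz":0,"twist":0,"fingers":76},{"dx":-0.04,"dy":0,"dz":0,"twist":0,"fingers":76},{"dx":0,"dy":0,"dz":0,"twist":0,"fingers":76}]'
python3 - <<'E'
from h import *
p=cap('wrist'); save(p,'w5.png'); im=p['img'][:,:,::-1]
q=cap('scene'); a=q['img'][100:280,130:410,::-1]; a=cv2.resize(a,(597,384),interpolation=cv2.INTER_CUBIC)
b=cv2.resize(im,None,fx=.75,fy=.75); o=np.zeros((600,800,3),np.uint8); o[:288,:384]=b; c=cv2.resize(a,(480,308)); o[290:598,:480]=c
t=cap('top')['img'][100:240,160:290,::-1]; o[:420,400:790][:288]=cv2.resize(t,(390,420))[:288]
cv2.imwrite('pics/f.png',o)
E
```

```text
time: 19.08
tool_pos: [0.5216, 0.1774, 0.0477]
tool_rot: [-0.0, 0.732, 0.682, -0.0]
wrist_force: [-0.1, 0.1, -0.2]
width: 0.0648
finger_force: 0.0
time: 20.2
tool_pos: [0.5103, 0.0157, 0.2778]
tool_rot: [0.0, 0.733, 0.68, -0.0]
wrist_force: [-0.6, 0.4, 0.3]
width: 0.065
finger_force: 0.0
```

View pics/f.png

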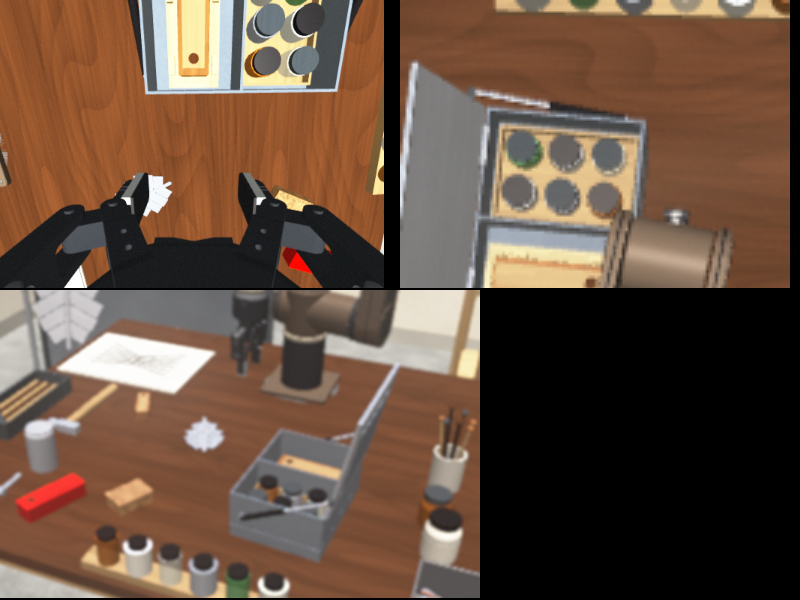

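The picture shows the case lying flat in the rest, clear of the blocks on both sides, with the lid standing open. I'll check the pose with numbers, then hand in.

```bash
python3 - <<'E'
from h import *
p=cap('wrist'); im=p['img'].astype(int)
u=np.array([.0698,.9976]);v=np.array([-.9976,.0698]);T=np.array([.521,.175])
for (a,b) in((180/.75,77/.75),(208/.75,77/.75)):
    w=on_z(p,a,b,.070)[:2]-T; print('case corner along,across',(w@u).round(4),(w@v).round(4))
for b in (70,77,83,88):print(b,[((on_z(p,194/.75,b/.75,z)[:2]-T)@u).round(4) for z in(.044,.076)])
print(bot.read_state()['wrist_force'])
E
```

```text
case corner along,across -0.0751 0.0206
case corner along,across -0.0751 -0.0248
70 [np.float64(-0.0626), np.float64(-0.0649)]
77 [np.float64(-0.0741), np.float64(-0.0754)]
83 [np.float64(-0.0841), np.float64(-0.0845)]
88 [np.float64(-0.0925), np.float64(-0.0923)]
[-0.72517916  0.12733196 -0.31489279]
```

The near end of the case is 75 mm from the seat centre and it sits within 2 mm sideways, so it is properly seated.

```bash
python3 -c "
from station import bot
print(bot.sign_off())"
```

```text
the job is handed in; nothing more can be done
None
```

The job is handed in: the chest lid stands open on its struts, the brush case lies flat in the plywood rest and the gripper is clear, after about 20 s of the 61 s allowed; no verdict was returned.

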